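# Zero the latch tester and cycle a hook's safety latch

## Robot

A 6-joint arm with a two-finger parallel gripper is mounted at the origin on the work surface. World frame = base frame: x ahead of the robot, y to its left, z up, the work surface at z = 0. Lengths are in m, angles in rad, forces in N, time in s.
With the tool pointing down it reaches from about 0.275 to 0.825 m from the base axis. Payload 5.2 kg.
Tool frame: the origin (TCP) lies midway between the tips of the shut fingers; the grasp point (between the pads) lies 19 mm behind it (env.grasp_offset is the distance from the TCP to the grasp point, in m); z points along the fingers, x is the direction in which the jaws open and shut, and the axes are right-handed (so a half turn about z gives the same grasp; the last joint's range is limited). The gripper opens to 93 mm and grips with 3 to 60 N. Pads are 15 mm wide; open, the fingers measure 128 mm over their backs; the gripper's body (75 mm by 188 mm) begins 65 mm behind the grasp point.
Start: joints at [0.899, 0.259, 1.535, -0, 1.348, -0.203], TCP at [0.248, 0.491, 0.219] pointing down, gripper open.
Joint ranges: [-3.14, 3.14], [-0.91, 2.08], [0.19, 2.58], [-1.22, 4.36], [0.22, 2.71], [-3.12, 3.12]. Speed limits (rad/s): [2.57, 2.57, 3.14, 3.14, 3.14, 3.14].

## Interface

Orientations are given as a 3x3 rotation matrix whose columns are the frame's x, y, z axes.
In Python, from cell import env, vision gives the robot as it stands.
- The arm moves only by the tool carry_out, never from a script. Its argument "moves" is a list that holds one entry, the list of rows, each a list of 7 numbers: the shift along the world's x, y, z in m, then the turn, a rotation vector about the world's x, y, z in degrees, then the opening, from 0 (shut) to 1 (fully open). In form: [[[x, y, z, wx, wy, wz, hand], ...]]. A call has 1 to 12 rows; each row shifts and turns the commanded pose from where the row before left it; what a row does not reach is not made up. A row lasts 1/8 s, in which the tool goes at most 62.5 mm and 10.7 degrees, less where a joint would pass 70% of its speed; a pose out of reach is approached as far as the arm can. A call with a gripper value outside its range is refused whole. The fingers move at their own pace and stop on an object; "grip_force" is the grip in N (left out, the last holds). Time passes only in rows, so rows that do not move let the fingers close. It gives the time, the measured TCP pose, the force and the opening at its end, in the units of the state.
- env.sense(): the state, without advancing time (a new reading comes with each control period).
- vision.read_camera(name): name is "scene" or "top"; returns a dict with "color" (384x512x3 uint8, red, green, blue), "K" (3x3 intrinsics, pixels), "R" (3x3) and "t" (3): a world point X has camera coordinates R X + t. Camera axes: x right, y down, z forward; pixel columns grow to the right and rows downward; lengths in m; the calibration is good to about 2 mm. A picture is of the moment at which its call begins. There is no depth.
- env.finish_job(): hands the job in, once; it reports no verdict.
The state is a dict: "time_s": time; "joint_pos": joint angles; "qd": joint speeds; "joint_efforts": joint torques, N m; "position": TCP position; "eef_rot": TCP orientation; "ft_force": force on the tool from outside, world axes, zero at the start; "moment": the same for the moment, N m; "finger_gap": finger opening in m.
Only numpy, scipy, OpenCV 4.12 (cv2) and the standard library are available. Lean on these libraries where they do the work, as an engineer would, in place of code of your own. Each camera call takes 0.05 s, during which the arm holds its last target. There are 200 camera calls.

## Task

Bring the latch tester's long handle back to its home stop and turn the dial's bezel until its zero mark sits under the pointer. Then lower the rusted eye hook flat into the tester's nest with its latch facing the plunger, let go of it, swing the handle through its full stroke so the plunger opens the latch, and bring the handle back home so the latch shuts and the pointer stands at zero again. Leave the gauge, bushings and spare flap where they are.

Things in the scene. Friction and masses are not known exactly. Their poses are not given: they have to be found in the camera images.
- tester: Latch tester, fixed: dark cast base plate, 18 mm thick, x -125..125, y -165..180 mm. Origin on its underside, x away from the operator, y left, z up. In its frame (mm): pivot post (90, 0), 89 high; gauge pedestal 86 x 76 at (35, -115), top sloping 30 degrees down to -x; plunger guide and two handle stop brackets, up to 73 high, within x -13..43, |y| 31..54; nest on the left.
- handle (a point): Point on the axis of the long level steel handle, 220 mm from its pivot, 70 mm above the cart, in the middle of a dark sleeve 100 mm long and 18 mm thick; a 26 mm ball ends the handle at 275 mm. x axis along the handle to the pivot. Nothing stands beside or above the sleeve.
- lever (a joint): Handle angle, rad: 0 = home stop, where the handle points to the operator, turned 0.25 rad to the dial's side (tester -y) from the tester's -x; grows clockwise from above, swinging level to the nest side, to 0.5 at the far stop. Needs 2 to 5 N at the sleeve, stays where left. Drives the plunger 66 mm per rad, the pointer 4.8 rad per rad.
- plunger_end (a point): Middle of the plunger's flat 15 mm round end, 36 mm above the cart, at (25, 66) mm in the tester frame with the handle home. It moves 33 mm in the tester's +y in a full stroke, into the throat of a hook in the nest.
- bezel_top (a point): Centre of the top of the knurled steel bezel of the sloping dial, at (19, -115, 126) mm in the tester frame. z axis = its turning axis, out of the dial, leaning 30 degrees from vertical to the operator (tester -x). Bezel 62 mm across, 16 mm tall below this point; below it a fixed case 56 mm across, then, 32 mm down the axis, the pedestal's slope.
- bezel (a joint): Angle of bezel and dial face, rad, growing anticlockwise as seen facing the dial. At 0 the zero mark is uphill (12 o'clock), where the pointer stands with the handle home. Starts 0.45 to 1.35; turns from -3 to 3 with light friction (0.06 N m), stays where left.
- zero_mark (a point): Inner end of the zero mark, 21.5 mm from the dial centre: a bold black block 7 mm wide on the white dial face, carried on over the bezel rim as a raised black pip. It turns with the bezel. The other 19 marks are thin strokes, 18 degrees apart.
- pointer_tip (a point): Tip of the thin black pointer, 21.5 mm from the dial centre. Straight uphill (12 o'clock) with the handle home, turning clockwise as the handle leaves home. The dial reads zero where it meets the zero mark.
- hook: Rusted forged eye hook of 20 mm round bar, 192 x 91 mm, 20 mm thick, 0.65 to 0.92 kg, lying flat. Origin on its underside, x along its length (mm): eye, 64 outside, centred at x -58; bowl end at x 102; back of the eye at y 32, of the bowl at y 45; throat and latch on the -y side, hook tip at (54, -38). Balances near x 2.
- neck (a point): Straight neck between eye and latch, the place to grip: at (-20, 0) mm in the hook frame, 10 mm above the underside, 20 mm wide in the hook's y, clear for about 25 mm along x, with room for a finger on either side.
- latch (a joint): Black nylon flap across the hook's throat, 50 x 6 x 13 mm, pivoted at (6, -8) mm in the hook frame, rad: 0 = shut, grows as it swings into the bowl; a light spring shuts it. A full stroke on the nested hook opens it to 0.4 to 0.6.
- nest (a point): Nest centre on the ground steel bed, 24 mm above the cart, at (0, 105) mm in the tester frame. Four bullet-nosed pins, 16 mm thick, 22 mm tall, stand round it: two behind the hook's back (+y), one off each end. A nested hook lies flat, origin here, axes along the tester's (eye to the operator, latch to the plunger), about 3 mm from the pins.
- pin_gauge: Bystander: green anodized aluminium pin gauge with hexagonal handle, 124 mm long, 20 mm thick, lying right of the tester.
- bushing_a: Bystander: bronze bushing, 60 mm across, 55 mm tall, standing right of the tester.
- bushing_b: Bystander: a second bronze bushing, the same.
- spare_flap: Bystander: spare black nylon latch flap, 70 x 26 mm, lying left of and behind the tester.
There are look-alikes about, which are no part of the job. Leave any yellow look-alike of the hook alone.

How it is judged:
By the outcome, as a careful person would: the job done as asked, in the order asked, and still so for the second after the job is handed in, with the robot touching nothing.
It also fails if it takes over 72 s, if anything falls off the work surface, if the arm or the gripper's body presses on something with over 40 N, if the wrist force passes 120 N, or if a joint passes its speed limit or range.

## Working session

There is one attempt and no reset: what is moved stays moved. The work goes in short steps, Python scripts to look and compute and a tool call to move; the robot and the scene stay as the last step left them, time stands still between calls to the robot, and variables do not carry over. Pictures are saved under pics/ and viewed, about 8 in all and at most 12, crops included, and the job is handed in when it is done.

Besides the shell and the picture viewer there is one more tool, called after "Call:" as a command line: name --argument value ..., lists and objects as JSON in quotes. carry_out: Moves the arm, as the interface text tells. Its arguments: {"type":"object","properties":{"moves":{"type":"array","items":{"type":"array","items":{"type":"array","items":{"type":"number"}}}},"grip_force":{"type":"number"}},"required":["moves"]}

```bash
ls; mkdir -p pics
python3 - <<'E'
from cell import env, vision
import cv2,numpy as np
for n in("scene","top"):
    c=vision.read_camera(n); cv2.imwrite(f"pics/{n}0.png",cv2.resize(c["color"][:,:,::-1],(800,600),interpolation=cv2.INTER_CUBIC))
    print(n,c["K"].tolist(),np.round(c["R"],4).tolist(),c["t"].tolist(),"cam at",-c["R"].T@c["t"])
s=env.sense();print({k:np.round(v,4).tolist() for k,v in s.items()})
E
```

```text
pics
scene [[475.8061033666965, 0.0, 259.8309708483386], [0.0, 475.8061033666965, 202.0568044306397], [0.0, 0.0, 1.0]] [[-0.6258, 0.78, 0.0041], [0.4651, 0.3774, -0.8008], [-0.6262, -0.4993, -0.5989]] [0.284151319911289, -0.15241136277338188, 1.800490193044994] cam at [1.37609124 0.73479392 0.95508477]
top [[359.4277847179819, 0.0, 252.89896752568015], [0.0, 359.4277847179819, 197.74998983507172], [0.0, 0.0, 1.0]] [[-0.0153, -0.9998, 0.0142], [-0.9914, 0.0133, -0.13], [0.1298, -0.0161, -0.9914]] [0.05180803092719523, 0.5441880943449785, 1.0748628702740446] cam at [0.40077526 0.06180915 1.13565565]
{'time_s': 0.1, 'joint_pos': [0.8992, 0.2593, 1.536, -0.0, 1.348, -0.2028], 'qd': [0.0003, -0.0013, -0.0021, 0.0003, -0.0004, 0.0001], 'joint_efforts': [0.0009, -43.821, -28.4643, 0.0719, 0.0362, -0.0001], 'position': [0.2482, 0.4903, 0.2179], 'eef_rot': [[0.4518, 0.8921, -0.001], [0.8921, -0.4518, -0.0013], [-0.0016, -0.0003, -1.0]], 'ft_force': [0.2349, 0.0103, 0.3979], 'moment': [-0.04, 0.0548, 0.0375], 'finger_gap': 0.0929}
```

View pics/top0.png

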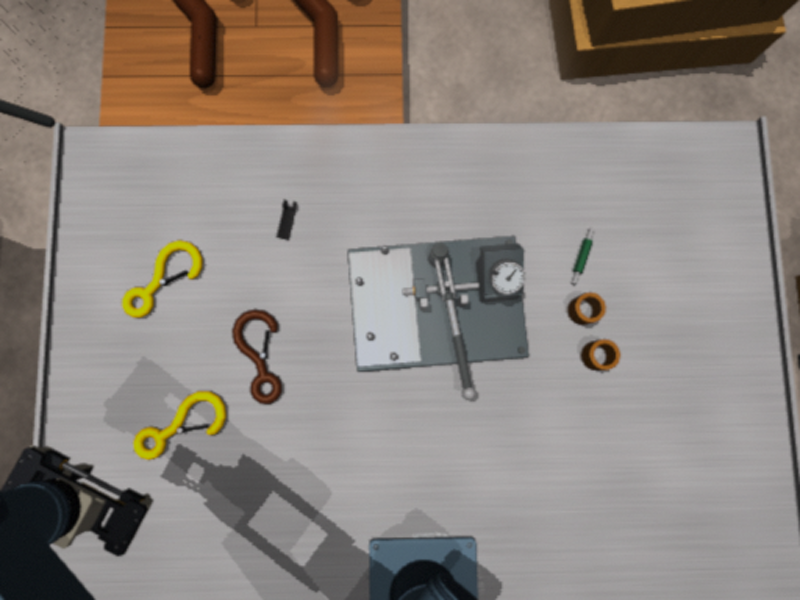

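View pics/scene0.png

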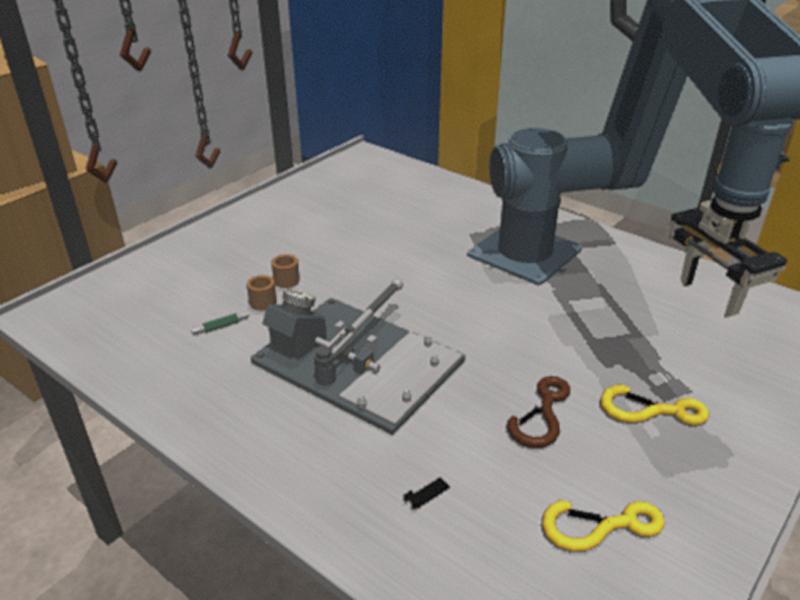

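The top view shows the tester at about (440,305), with the handle from the pivot (440,250) to the ball (470,393). There are three hooks: yellow at (160,280), yellow at (180,425) and rusted at (258,355). Only the one at (258,355) is rust brown, so it's the target. The eye is at (265,388) and the latch is on its right. I'll take an enlarged crop and fit the poses.

```bash
cat > h.py <<'E'
from cell import env, vision
import cv2,numpy as np
from scipy.optimize import least_squares
def proj(c,X):
    X=np.atleast_2d(X)@c["R"].T+c["t"]; p=X@c["K"].T; return p[:,:2]/p[:,2:]
def unproj(c,uv,z):
    d=c["R"].T@np.linalg.solve(c["K"],[uv[0],uv[1],1]); o=-c["R"].T@c["t"]; return o+d*(z-o[2])/d[2]
def pose(p,L): # p=x,y,yaw
    L=np.atleast_2d(np.array(L,float)); c,s=np.cos(p[2]),np.sin(p[2])
    return np.c_[p[0]+c*L[:,0]-s*L[:,1],p[1]+s*L[:,0]+c*L[:,1],L[:,2]]
def fit(c,L,uv,p0):
    r=least_squares(lambda p:(proj(c,pose(p,L))-uv).ravel(),p0); return r.x,r.fun
def crop(c,u0,v0,u1,v1,k,name):
    cv2.imwrite("pics/"+name,cv2.resize(c["color"][v0:v1,u0:u1,::-1],None,fx=k,fy=k,interpolation=cv2.INTER_CUBIC))
E
python3 - <<'E'
from h import *
c=vision.read_camera("top")
L=np.array([[125,180,18],[125,-165,18],[-125,-165,18],[-125,180,18]])/1000
uv=np.array([[348,250],[515,236],[528,356],[357,371]])*.64
p,f=fit(c,L,uv,[.5,0,0]);print("tester",p,f)
crop(c,215,145,345,260,6,"tester1.png"); crop(c,135,185,195,270,7,"hook1.png")
g=c["color"].astype(int); m=((g[...,0]>g[...,1]*1.5)&(g[...,0]>g[...,2]*1.6)&(g[...,0]<170)).astype(np.uint8); m[:,:140]=0;m[:,190:]=0;m[:190]=0;m[265:]=0
v,u=np.nonzero(m);print(len(u),u.min(),u.max(),v.min(),v.max())
# hook pose by outline: eye centre = circle; sample
xy=np.array([unproj(c,(a,b),.01)[:2] for a,b in zip(u,v)])
def model(n=1):
    pts=[]
    return pts
np.save("hookxy.npy",xy)
E
```

```text
tester [ 0.56006183 -0.04869773  0.07031421] [-0.61019177 -0.84574489  0.09911193 -0.53318959  0.85073963  0.67946588
 -0.33845917  0.58659381]
562 149 179 199 257
```

View pics/tester1.png

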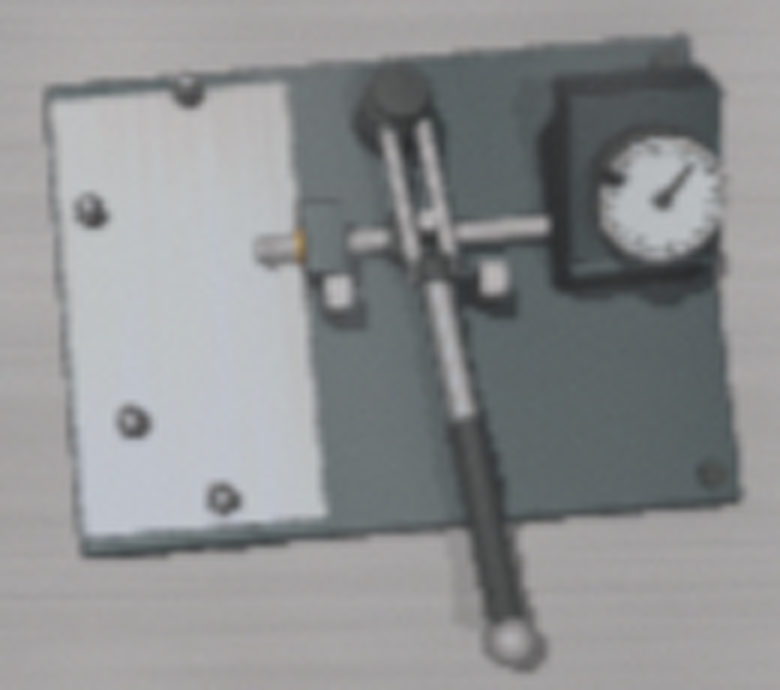

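View pics/hook1.png

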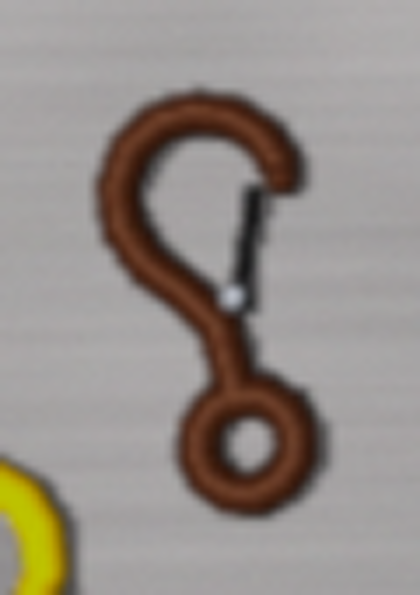

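Run:
```python
from h import *
c=vision.read_camera("top")
T=lambda q:np.array(q)/6+[215,145]-0.42
L=np.array([[125,180,18],[125,-165,18],[-125,-165,18],[-125,180,18],[19,-115,126],[90,0,89]])/1000
uv=T([[48,92],[688,38],[738,495],[80,540],[660,200],[405,92]])
p,f=fit(c,L,uv,[.5,0,0]);print("tester",p,f.round(2))
np.save("tester.npy",p)
piv=pose(p,[.09,0,.07])[0]; b=unproj(c,T([513,640]),.07);s1=unproj(c,T([463,420]),.07);d=b-piv
print("ball",b,"len",np.hypot(*d[:2]),"lever",0.25-(p[2]+0 - (np.arctan2(d[1],d[0])-np.pi))%6.283, np.arctan2(d[1],d[0]))
for l in (0,.5):
    a=p[2]+np.pi+.25-l; print(l,"handle pt",piv+.22*np.array([np.cos(a),np.sin(a),0]),"ball px",(proj(c,piv+.275*np.array([np.cos(a),np.sin(a),0]))-[215,145])*6)
print("plunger px",(proj(c,pose(p,[.025,.066,.036]))-[215,145])*6)
H=lambda q:np.array(q)/7+[135,185]-.43
q,f=fit(c,np.array([[-58,0,10],[6,-8,20],[56.5,0,10]])/1000,H([[250,443],[233,297],[200,192]]),[.4,.3,0]);print("hook",q,f.round(2))
print("outline px",((proj(c,pose(q,np.array([[-90,0,10],[102,0,10],[54,-38,10],[-20,0,10],[-58,32,10],[56,45,10]])/1000))-[135,185])*7).round())
np.save("hook.npy",q); print("neck",pose(q,[-.02,0,.01]))
print("nest",pose(p,[0,.105,.024]),"bezel",pose(p,[.019,-.115,.126]))
```

```text
tester [ 0.56236774 -0.04787146  0.06204459] [-0.44 -1.95  0.53 -0.72  0.61  1.17 -0.41  2.24  0.29 -0.34 -0.56 -0.57]
ball [ 0.37991219 -0.09168211  0.07      ] len 0.2767258052414123 lever -5.915784581278448 -2.962147335007495
0 handle pt [ 0.44281884 -0.10983216  0.07      ] ball px [[581.01895115 614.60013608]]
0.5 handle pt [ 0.43606914 -0.00118387  0.07      ] ball px [[304.8036314  636.32548234]]
plunger px [[273.53908725 242.09241541]]
hook [0.45185458 0.31378458 0.21170237] [-0.06  0.07  0.16 -0.03 -0.1  -0.04]
outline px [[261. 512.]
 [177.  90.]
 [281. 175.]
 [230. 356.]
 [175. 457.]
 [ 97. 212.]]
neck [[0.43230108 0.30958208 0.01      ]]
nest [[0.55585724 0.05692651 0.024     ]] bezel [[ 0.58846173 -0.16147209  0.126     ]]
```

Run:
```python
from h import *
c=vision.read_camera("top")
T=lambda q:np.array(q)/6+[215,145]-0.42
L=np.array([[125,180,18],[125,-165,18],[-125,-165,18],[-125,180,18],[19,-115,126],[90,0,89],[25,66,36]])/1000
uv=T([[44,86],[688,37],[740,503],[82,556],[660,200],[405,92],[256,248]])
p,f=fit(c,L,uv,[.5,0,0]);print("tester",p,f.round(2))
# pins at top height 24+22=46
print("pins tester frame",[(pose([0,0,-p[2]],unproj(c,T(x),.046)-[p[0],p[1],0])[0]*1000).round(1).tolist() for x in ([188,90],[92,210],[134,422],[223,499])])
piv=pose(p,[.09,0,.07])[0]
lev=lambda l:piv+.275*np.array([np.cos(p[2]+np.pi+.25-l),np.sin(p[2]+np.pi+.25-l),0])
for l in(0,.1,.2,.25,.3,.4,.5): print(l,(proj(c,lev(l))-[215,145])*6)
# camera scene
s=vision.read_camera("scene"); print(proj(s,np.array([lev(.2),lev(.25),lev(.3)]))*1.5625, proj(s,pose(p,L))*1.5625)
crop(s,155,175,305,280,5,"sc1.png")
```

```text
tester [ 0.56080667 -0.04646523  0.0662329 ] [-0.36 -0.22 -0.07 -0.27 -0.01  0.11 -1.01  0.32 -0.22  0.04 -1.14 -0.04
  2.87  0.03]
pins tester frame [[109.4, 103.4, 46.0], [50.5, 157.5, 46.0], [-59.8, 144.3, 46.0], [-102.2, 102.5, 46.0]]
0 [[579.71433081 617.1511168 ]]
0.1 [[526.28113633 632.89448147]]
0.2 [[471.3430003  643.15237229]]
0.25 [[443.49610893 646.18149332]]
0.3 [[415.49884054 647.79619438]]
0.4 [[359.36124903 646.76409115]]
0.5 [[303.54802521 640.06226434]]
[[402.04732978 286.97129144]
 [407.52172987 289.0548152 ]
 [412.85167457 291.30912124]] [[390.48768043 430.21901141]
 [247.66348669 356.85991591]
 [329.48925647 296.55405733]
 [465.06529576 355.15946334]
 [298.54730372 294.7548003 ]
 [321.67059219 350.48000138]
 [372.5668598  367.10446069]]
```

View pics/sc1.png

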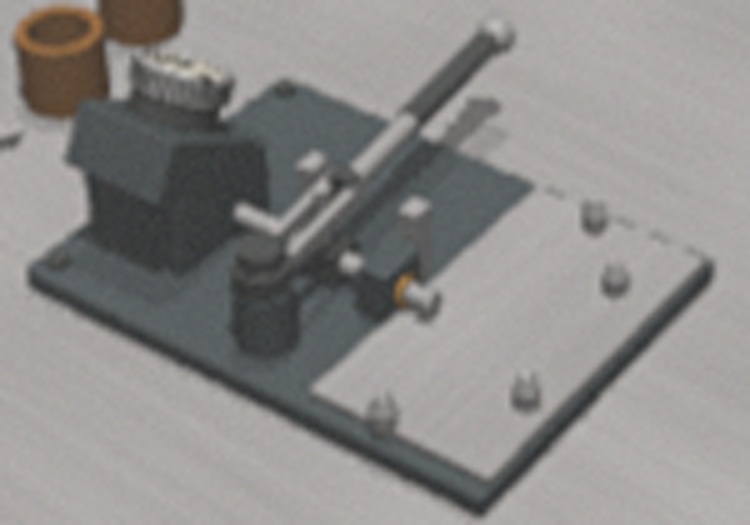

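The scene crop agrees: the lever is about 0.12 off home, and the plunger is about 8 mm out. The rusted hook is confirmed in its crop, with its latch to the right (−y). Next I'll refit the tester without the plunger and rectify the dial.

```bash
cat >> h.py <<'E'
def dialaxes(p):
    c,s=np.cos(p[2]),np.sin(p[2]); up=np.array([c*np.cos(np.pi/6),s*np.cos(np.pi/6),.5]); ax=np.array([-c*.5,-s*.5,np.cos(np.pi/6)])
    return up,np.cross(ax,up),ax   # 12 o'clock, 9 o'clock(left), out
def dial(p,name,n=6,d=0.0):
    up,lf,ax=dialaxes(p); C=pose(p,[.019,-.115,.126])[0]-d*ax; k=6.0
    acc=0
    for _ in range(n):
        c=vision.read_camera("top")
        pw=np.array([C+.03*(a*up+b*lf) for a,b in((1,1),(1,-1),(-1,-1),(-1,1))])
        dst=np.array([[210-180*b,210-180*a] for a,b in((1,1),(1,-1),(-1,-1),(-1,1))],np.float32)
        M=cv2.getPerspectiveTransform(proj(c,pw).astype(np.float32),dst); acc=acc+cv2.warpPerspective(c["color"],M,(420,420),flags=cv2.INTER_CUBIC).astype(float)
    im=(acc/n).clip(0,255).astype(np.uint8); cv2.imwrite("pics/"+name,im[:,:,::-1]); return im
E
python3 - <<'E'
from h import *
c=vision.read_camera("top")
T=lambda q:np.array(q)/6+[215,145]-0.42
L=np.array([[125,180,18],[125,-165,18],[-125,-165,18],[-125,180,18],[19,-115,126],[90,0,89],[113,105,46],[50,161,46],[-59,148,46],[-101,105,46]])/1000
uv=T([[44,86],[688,37],[740,503],[82,556],[660,200],[405,92],[188,90],[92,210],[134,422],[223,499]])
p,f=fit(c,L,uv,[.5,0,0]);print("tester",p,f.round(2)); np.save("tester.npy",p)
s=vision.read_camera("scene")
S=lambda q:np.array(q)/5+[155,175]-.4
Ls=np.array([[125,180,18],[125,-165,18],[-125,180,18],[113,105,46],[50,161,46],[-59,148,46],[-101,105,46]])/1000
us=S([[483,492],[32,270],[712,260],[382,400],[526,380],[615,267],[594,207]])
ps,f2=fit(s,Ls,us,p);print("scene",ps,f2.round(2))
up,lf,ax=dialaxes(p); C=pose(p,[.019,-.115,.126])[0]; print("C",C,"up",up,"lf",lf,"ax",ax)
piv=pose(p,[.09,0,.07])[0]; print("piv",piv)
for l in(0,.124,.5):
    a=p[2]+np.pi+.25-l; print(l,"handle",piv+.22*np.array([np.cos(a),np.sin(a),0]),"dir deg",np.degrees(a)-180)
print("nest",pose(p,[0,.105,.024]))
dial(p,"dial1.png",4)
E
```

```text
tester [ 0.56044343 -0.04852444  0.06809574] [ 0.22 -0.01  0.49 -0.25  0.72  0.11 -0.26  0.53  0.48  0.08 -0.5   0.07
  0.01 -0.93 -0.49  0.45 -0.53  0.02 -0.11 -0.17]
scene [ 0.55894719 -0.04594217  0.06670629] [-0.67  2.04 -1.92 -0.42  1.13  0.45  0.11 -0.45  0.77 -1.14  0.3  -0.55
  0.28 -0.87]
C [ 0.58722435 -0.1619651   0.126     ] up [0.86401829 0.05892707 0.5       ] lf [-0.06804312  0.99768238  0.        ] ax [-0.49884119 -0.03402156  0.8660254 ]
piv [ 0.65023484 -0.04240056  0.07      ]
0 handle [ 0.44127165 -0.11120741  0.07      ] dir deg 18.225543245599766
0.124 handle [ 0.4343659  -0.08483401  0.07      ] dir deg 11.120866585977552
0.5 handle [ 0.43386463 -0.00260196  0.07      ] dir deg -10.422346510941395
nest [[0.5532989  0.05623221 0.024     ]]
```

View pics/dial1.png

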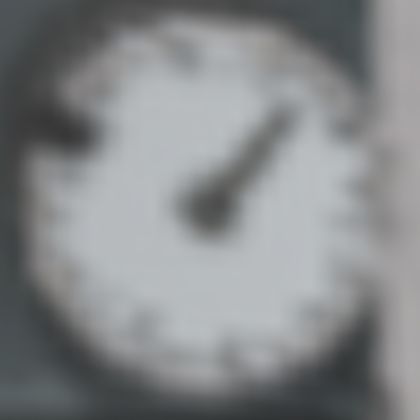

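The rectified dial shows its hub at (205,207), the zero block at (72,132), so the bezel is at about 1.06 rad, and the pointer at (295,105), about 0.7 rad clockwise. First I'll bring the handle home, gripping the sleeve lightly.

Call:
carry_out --moves '[[[0.0186, -0.0575, 0, 0, 0, 3.8, 0.5], [0.0186, -0.0575, 0, 0, 0, 3.8, 0.5], [0.0186, -0.0575, 0, 0, 0, 3.8, 0.5], [0.0186, -0.0575, 0, 0, 0, 3.8, 0.5], [0.0186, -0.0575, 0, 0, 0, 3.8, 0.5], [0.0186, -0.0575, 0, 0, 0, 3.8, 0.5], [0.0186, -0.0575, 0, 0, 0, 3.8, 0.5], [0.0186, -0.0575, 0, 0, 0, 3.8, 0.5], [0.0186, -0.0575, -0.02, 0, 0, 3.8, 0.5], [0.0186, -0.0575, -0.04, 0, 0, 3.8, 0.5], [0, 0, -0.03, 0, 0, 0, 0.5], [0, 0, 0, 0, 0, 0, 0.5]]]' --grip_force 8

```text
time_s: 2.1
position: [0.4298, -0.0752, 0.1327]
eef_rot: [[-0.191, 0.981, -0.005], [0.981, 0.191, 0.002], [0.003, -0.004, -1.0]]
ft_force: [-0.2, 0.5, 0.6]
finger_gap: 0.0464
```

Call:
carry_out --moves '[[[0.004, -0.009, 0, 0, 0, 0, 0.5], [0, 0, -0.025, 0, 0, 0, 0.5], [0, 0, -0.027, 0, 0, 0, 0.5], [0, 0, -0.025, 0, 0, 0, 0.5], [0, 0, 0, 0, 0, 0, 0.1], [0, 0, 0, 0, 0, 0, 0.1], [0, 0, 0, 0, 0, 0, 0.1], [0, 0, 0, 0, 0, 0, 0.1]]]' --grip_force 8

```text
time_s: 3.1
position: [0.4365, -0.0844, 0.0587]
eef_rot: [[-0.193, 0.981, 0.002], [0.981, 0.193, -0.001], [-0.001, 0.002, -1.0]]
ft_force: [0.2, 1.9, 6.6]
finger_gap: 0.0176
```

Call:
carry_out --moves '[[[0.001, -0.005, 0, 0, 0, 1.3, 0.1], [0.001, -0.005, 0, 0, 0, 1.3, 0.1], [0.0013, -0.005, 0, 0, 0, 1.3, 0.1], [0.0013, -0.005, 0, 0, 0, 1.3, 0.1], [0.0015, -0.005, 0, 0, 0, 1.3, 0.1], [0.001, -0.003, 0, 0, 0, 0.5, 0.1], [0, 0, 0, 0, 0, 0, 0.1]]]'

```text
time_s: 3.98
position: [0.4426, -0.1101, 0.0583]
eef_rot: [[-0.31, 0.951, 0.0], [0.951, 0.31, 0.004], [0.004, 0.001, -1.0]]
ft_force: [0.4, 10.9, 9.2]
finger_gap: 0.0177
```

Call:
carry_out --moves '[[[0.0006, -0.002, 0, 0, 0, 0.4, 0.1], [0.0006, -0.002, 0, 0, 0, 0, 0.1], [0, 0, 0, 0, 0, 0, 0.1]]]'

```text
time_s: 4.35
position: [0.4433, -0.1126, 0.0581]
eef_rot: [[-0.317, 0.949, -0.001], [0.949, 0.317, 0.006], [0.006, 0.001, -1.0]]
ft_force: [0.1, 17.0, 11.1]
finger_gap: 0.0226
```

Call:
carry_out --moves '[[[0, 0.002, 0, 0, 0, 0, 0.6], [0, 0, 0, 0, 0, 0, 1.0], [0, 0, 0.04, 0, 0, 0, 1.0], [0, 0, 0.05, 0, 0, 0, 1.0], [0, 0, 0.05, 0, 0, 0, 1.0], [0, 0, 0.04, 0.34, -4.99, 0, 1.0], [0.023, -0.01, 0, 0.34, -4.99, 0, 1.0], [0.023, -0.01, 0, 0.34, -4.99, 0, 1.0], [0.023, -0.01, -0.01, 0.34, -4.99, 0, 1.0], [0.023, -0.01, -0.02, 0.34, -4.99, 0, 1.0], [0.022, -0.01, -0.02, 0.34, -4.99, 0, 1.0], [0, 0, 0, 0, 0, 0, 1.0]]]'

```text
time_s: 5.85
position: [0.5563, -0.1646, 0.1851]
eef_rot: [[-0.283, 0.822, 0.495], [0.951, 0.306, 0.035], [-0.122, 0.481, -0.868]]
ft_force: [-0.0, 0.0, 0.0]
finger_gap: 0.093
```

Run:
```python
from h import *
np.save("tester.npy",[.560,-.0475,.0675]); p=np.load("tester.npy")
s=env.sense(); R=np.array(s["eef_rot"]);P=np.array(s["position"]);up,lf,ax=dialaxes(p);C=pose(p,[.019,-.115,.126])[0]
print("q",np.round(s["joint_pos"],2),P); d=P-C; print("rel up,lf,ax mm",[round(1000*float(d@v),1) for v in(up,lf,ax)]); print("jaw phi",np.degrees(np.arctan2(R[:,0]@lf,R[:,0]@up)),"zerr",np.cross(R[:,2],-ax)*57.3,"ax",ax,"up",up,"lf",lf)
c=vision.read_camera("scene"); g=c
piv=pose(p,[.09,0,.07])[0]; a=p[2]+.25; print("ball home px",proj(c,piv-.275*np.array([np.cos(a),np.sin(a),0])))
cc=vision.read_camera("top");print("top ball px",proj(cc,piv-.275*np.array([np.cos(a),np.sin(a),0])))
A=cv2.resize(cc["color"][140:270,215:345,::-1],None,fx=3,fy=3,interpolation=2);B=cv2.resize(c["color"][120:250,170:300,::-1],None,fx=3,fy=3,interpolation=2)
cv2.imwrite("pics/h2.png",np.hstack([A,B]))
```

```text
q [-0.71  0.09  1.96  0.52  0.78 -2.92] [ 0.55625867 -0.16462112  0.18512842]
rel up,lf,ax mm [3.0, -1.6, 66.5]
jaw phi 104.45934283109847 zerr [-0.08380768 -0.23450452 -0.05740817] ax [-0.49886137 -0.03372438  0.8660254 ] up [0.86405324 0.05841233 0.5       ] lf [-0.06744875  0.99772274  0.        ]
ball home px [[242.35410468 179.21057696]]
top ball px [[312.05198638 248.09394184]]
```

View pics/h2.png

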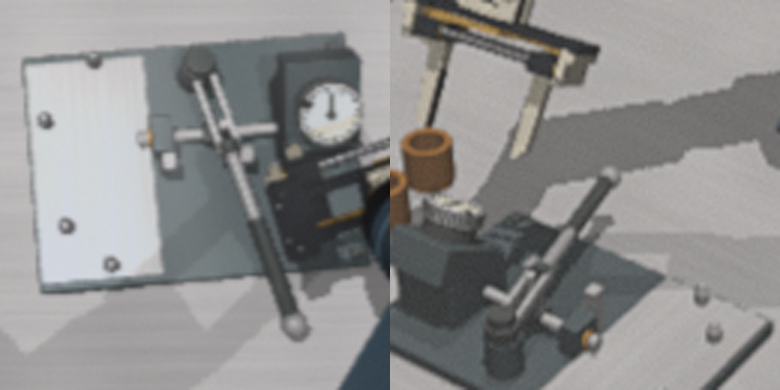

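Call:
carry_out --moves '[[[-0.0027, 0.0014, -0.0015, 0, 0, 0, 1.0], [0.009, 0.0006, -0.0157, 0, 0, 0, 1.0], [0.009, 0.0006, -0.0157, 0, 0, 0, 1.0], [0.009, 0.0006, -0.0157, 0, 0, 0, 1.0], [0.009, 0.0006, -0.0157, 0, 0, 0, 1.0], [0.009, 0.0006, -0.0156, 0, 0, 0, 1.0], [0, 0, 0, 0, 0, 0, 0.5], [0, 0, 0, 0, 0, 0, 0.5], [0, 0, 0, 0, 0, 0, 0.5], [0, 0, 0, 0, 0, 0, 0.5]]]' --grip_force 15

```text
time_s: 7.2
position: [0.6, -0.1594, 0.108]
eef_rot: [[-0.285, 0.818, 0.499], [0.95, 0.309, 0.035], [-0.126, 0.484, -0.866]]
ft_force: [-0.9, 3.5, 1.8]
finger_gap: 0.0615
```

Call:
carry_out --moves '[[[0, 0, 0, 5.04, 0.34, -8.75, 0.5], [0, 0, 0, 5.04, 0.34, -8.75, 0.5], [0, 0, 0, 5.04, 0.34, -8.75, 0.5], [0, 0, 0, 5.04, 0.34, -8.75, 0.5], [0, 0, 0, 5.04, 0.34, -8.75, 0.5], [0, 0, 0, 5.04, 0.34, -8.75, 0.5], [0, 0, 0, 0, 0, 0, 0.5], [0, 0, 0, 0, 0, 0, 0.5]]]'

```text
time_s: 8.2
position: [0.5997, -0.1614, 0.1078]
eef_rot: [[0.575, 0.648, 0.499], [0.736, -0.677, 0.031], [0.358, 0.349, -0.866]]
ft_force: [-5.3, -3.5, -0.0]
finger_gap: 0.0614
```

Run:
```python
from h import *
p=np.load("tester.npy"); s=env.sense(); R=np.array(s["eef_rot"]);P=np.array(s["position"]);up,lf,ax=dialaxes(p);C=pose(p,[.019,-.115,.126])[0];d=P-C
print(np.round(s["joint_pos"],2),[round(1000*float(d@v),1) for v in(up,lf,ax)],np.degrees(np.arctan2(R[:,0]@lf,R[:,0]@up)),s["finger_gap"],s["ft_force"])
```

```text
[-0.64  0.27  1.97  0.63  0.58 -1.96] [2.1, -1.3, -22.2] 44.04473249103371 0.061395002225129426 [-5.26253061 -3.52929836 -0.01120373]
```

Call:
carry_out --moves '[[[0, 0, 0, 0, 0, 0, 1.0], [0, 0, 0, 0, 0, 0, 1.0], [0, 0, 0, 0, 0, 0, 1.0], [-0.009, -0.0006, 0.0157, 0, 0, 0, 1.0], [-0.009, -0.0006, 0.0157, 0, 0, 0, 1.0], [-0.009, -0.0006, 0.0157, 0, 0, 0, 1.0], [-0.009, -0.0006, 0.0157, 0, 0, 0, 1.0], [-0.02, 0, 0.0156, 0, 0, 0, 1.0], [-0.04, 0, 0.01, 0, 0, 0, 1.0], [0, 0, 0, 0, 0, 0, 1.0]]]'

```text
time_s: 9.45
position: [0.5026, -0.1626, 0.1979]
eef_rot: [[0.575, 0.647, 0.501], [0.736, -0.677, 0.031], [0.359, 0.35, -0.865]]
ft_force: [0.2, -0.4, -0.0]
finger_gap: 0.0931
```

Run:
```python
from h import *
im=dial(np.load("tester.npy"),"dial2.png",10)
c=vision.read_camera("scene"); B=cv2.resize(c["color"][175:220,165:210,::-1],(420,420),interpolation=2)
cv2.imwrite("pics/dial2b.png",np.hstack([im[:,:,::-1],B]))
```

```text
(no output)
```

View pics/dial2b.png

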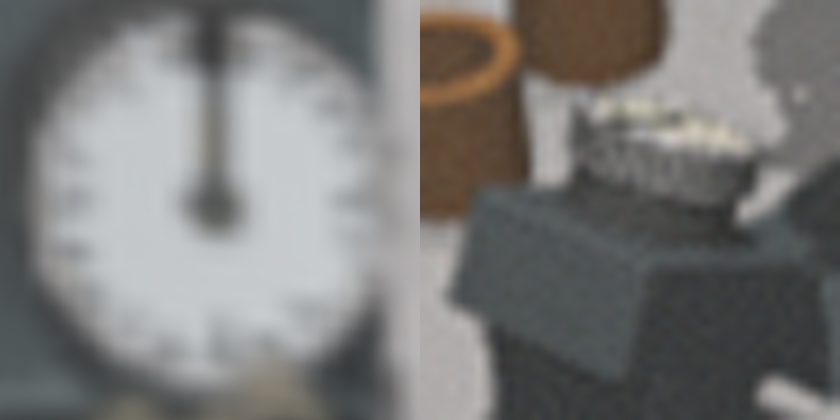

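The zero block at (208,45) sits over the pointer at (212,130), with the hub at (212,208). Next I'll measure the residual.

Run:
```python
from h import *
im=cv2.imread("pics/dial2.png",0).astype(float)
for v0,v1 in((15,35),(35,70),(80,110),(110,140),(140,175),(190,225)):
    w=(im[v0:v1,170:255]); r=np.clip(np.percentile(w,70)-12-w,0,None).sum(0); print(v0,v1,round((r*np.arange(170,255)).sum()/r.sum(),1))
```

```text
15 35 212.1
35 70 210.5
80 110 214.7
110 140 214.8
140 175 214.4
190 225 214.5
```

The bezel is within about 0.02 rad and the pointer is vertical, so that's good. Next is the hook.

Call:
carry_out --moves '[[[-0.0055, 0.0394, 0.02, -0.34, 4.99, 0, 0.65], [-0.0055, 0.0394, 0.01, -0.34, 4.99, 0, 0.65], [-0.0055, 0.0394, 0, -0.34, 4.99, 0, 0.65], [-0.0055, 0.0394, 0, -0.34, 4.99, 0, 0.65], [-0.0055, 0.0394, 0, -0.34, 4.99, 0, 0.65], [-0.0055, 0.0394, 0, -0.34, 4.99, 0, 0.65], [-0.0055, 0.0394, -0.01, 0, 0, 9, 0.65], [-0.0055, 0.0394, -0.01, 0, 0, 9, 0.65], [-0.0055, 0.0394, -0.02, 0, 0, 9, 0.65], [-0.0055, 0.0394, -0.02, 0, 0, 9, 0.65], [-0.0055, 0.0394, -0.02, 0, 0, 9, 0.65], [-0.0055, 0.0394, -0.02, 0, 0, 9.2, 0.65]]]'

```text
time_s: 11.5
position: [0.4379, 0.312, 0.1251]
eef_rot: [[-0.215, 0.977, 0.0], [0.977, 0.215, -0.0], [-0.0, 0.0, -1.0]]
ft_force: [0.2, -0.1, -0.2]
finger_gap: 0.0605
```

Run:
```python
from h import *
s=env.sense(); R=np.array(s["eef_rot"]); print(np.round(s["joint_pos"],2),s["position"],R.round(4),np.degrees(np.arctan2(R[1,0],R[0,0])))
q=np.load("hook.npy"); c=vision.read_camera("scene"); L=np.array([[-58,0,10],[6,-8,20],[56.5,0,10],[-16,0,10],[-90,0,10],[102,0,10],[-20,10,10],[-20,-10,10]])/1000
u0,v0=310,220
crop(c,u0,v0,400,310,8,"hook2.png"); print(((proj(c,pose(q,L))-[u0,v0])*8).round())
```

```text
[ 0.41  0.32  1.7  -0.    1.13 -1.38] [0.43789127 0.31195548 0.12510385] [[-2.153e-01  9.765e-01  2.000e-04]
 [ 9.765e-01  2.153e-01 -0.000e+00]
 [-1.000e-04  2.000e-04 -1.000e+00]] 102.43392035535285
[[340. 230.]
 [266. 312.]
 [238. 431.]
 [304. 301.]
 [367. 178.]
 [194. 518.]
 [335. 303.]
 [281. 286.]]
```

View pics/hook2.png

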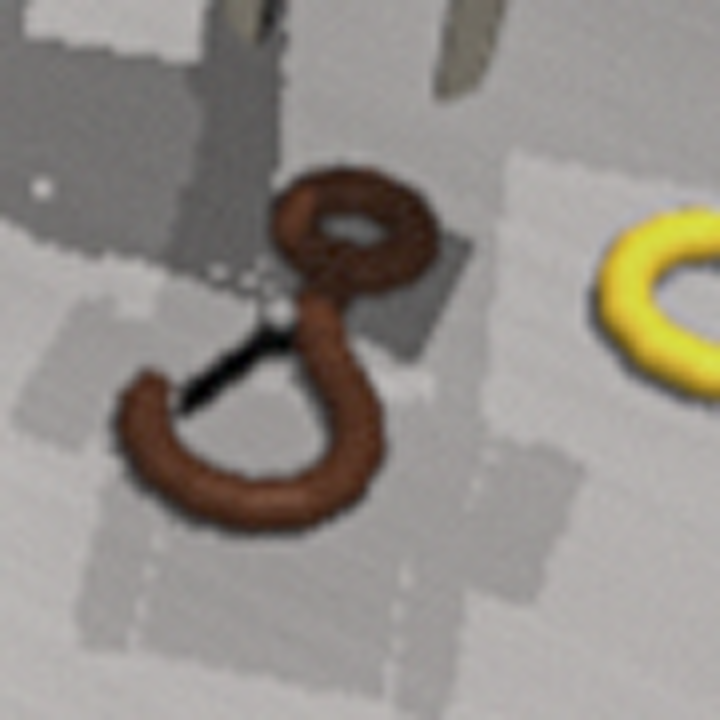

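The scene view puts the hook about 5 mm from the top-view estimate along image right. The eye is at (355,230) against (340,230) predicted, so I'll take the mean. The neck is at (320,305) and clear on both sides. Lowering now.

Call:
carry_out --moves '[[[-0.003, 0, -0.03, 0, 0, 0, 0.65], [0, 0, -0.03, 0, 0, 0, 0.65], [0, 0, -0.03, 0, 0, 0, 0.65], [0, 0, -0.02, 0, 0, 0, 0.65], [0, 0, -0.0075, 0, 0, 0, 0.65], [0, 0, 0, 0, 0, 0, 0.65]]]' --grip_force 60

```text
time_s: 12.3
position: [0.4351, 0.3104, 0.0083]
eef_rot: [[-0.21, 0.978, -0.0], [0.978, 0.21, -0.0], [-0.0, -0.0, -1.0]]
ft_force: [-0.2, 0.6, 0.7]
finger_gap: 0.0604
```

Call:
carry_out --moves '[[[0, 0.001, -0.005, 0, 0, 0, 0.65], [0, 0, 0, 0, 0, 0, 0.3], [0, 0, 0, 0, 0, 0, 0.1], [0, 0, 0, 0, 0, 0, 0.1], [0, 0, 0, 0, 0, 0, 0.1], [0, 0, 0, 0, 0, 0, 0.1]]]' --grip_force 60

```text
time_s: 13.05
position: [0.4352, 0.3118, 0.0037]
eef_rot: [[-0.21, 0.978, 0.001], [0.978, 0.21, 0.001], [0.0, 0.001, -1.0]]
ft_force: [-0.8, 2.7, 0.9]
finger_gap: 0.0187
```

Call:
carry_out --moves '[[[0, 0, 0.01, 0, 0, 0, 0.1], [0, 0, 0.025, 0, 0, 0, 0.1], [0, 0, 0.03, 0, 0, 0, 0.1], [0, 0, 0.03, 0, 0, 0, 0.1], [0.017, -0.0426, 0.01, 0, 0, -1.37, 0.1], [0.017, -0.0426, 0, 0, 0, -1.37, 0.1], [0.017, -0.0426, 0, 0, 0, -1.37, 0.1], [0.017, -0.0426, 0, 0, 0, -1.37, 0.1], [0.017, -0.0426, 0, 0, 0, -1.37, 0.1], [0.0167, -0.0426, 0, 0, 0, -1.4, 0.1], [0, 0, -0.02, 0, 0, 0, 0.1], [0, 0, 0, 0, 0, 0, 0.1]]]'

```text
time_s: 14.55
position: [0.5339, 0.0554, 0.0863]
eef_rot: [[-0.066, 0.998, -0.007], [0.998, 0.066, 0.001], [0.001, -0.007, -1.0]]
ft_force: [-1.0, 1.3, -8.5]
finger_gap: 0.0189
```

Run:
```python
from h import *
s=env.sense(); R=np.array(s["eef_rot"]); print(s["position"],np.degrees(np.arctan2(R[1,0],R[0,0])),s["ft_force"],s["moment"],s["finger_gap"])
c=vision.read_camera("scene"); t=vision.read_camera("top")
A=cv2.resize(c["color"][165:295,200:320,::-1],None,fx=4,fy=4,interpolation=2);B=cv2.resize(t["color"][135:265,205:285,::-1],None,fx=4,fy=4,interpolation=2)
cv2.imwrite("pics/n1.png",np.hstack([A,B]))
```

```text
[0.53389297 0.05537655 0.08627263] 93.78660516249643 [-0.99364256  1.28287628 -8.48556992] [0.07028861 0.23390511 0.01911599] 0.0189162423275891
```

View pics/n1.png

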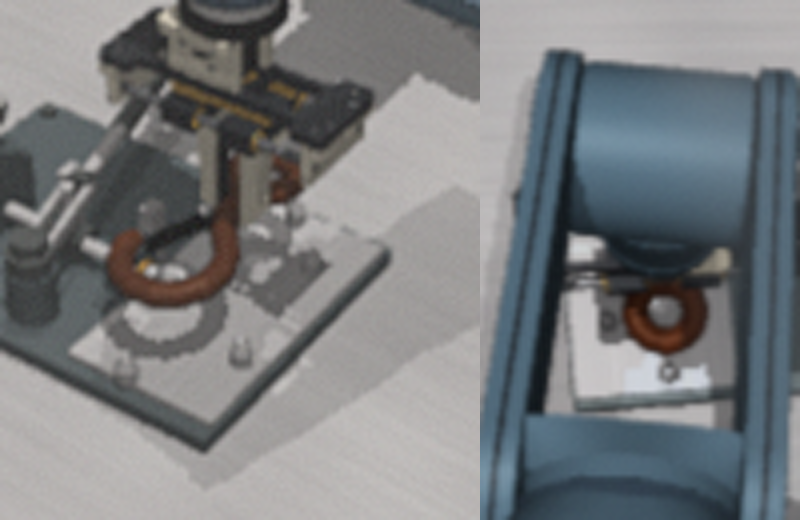

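In the scene view (left half) the hook hangs about level over the nest, with its latch towards the plunger. In the top view (right half) its eye is at (665,313) and the front pin at (668,372). Now I'll check numerically.

```bash
cat > chk.py <<'E'
from h import *
import sys
dx=float(sys.argv[1]) if len(sys.argv)>1 else -.016
s=env.sense(); R=np.array(s["eef_rot"]);P=np.array(s["position"]); y=np.arctan2(-R[0,0],R[1,0])
q=[P[0]-dx*np.cos(y),P[1]-dx*np.sin(y),y]; z=P[2]-.0037
p=np.load("tester.npy")
a=np.linspace(0,6.28,180,endpoint=False)
def rust(n,box):
    im=np.mean([vision.read_camera(n)["color"].astype(float) for _ in range(3)],0); m=((im[...,0]>im[...,1]*1.4)&(im[...,0]>im[...,2]*1.5)&(im[...,0]<175)).astype(np.uint8)
    k=np.zeros_like(m);k[box[1]:box[3],box[0]:box[2]]=1;return m*k
t=vision.read_camera("top");c=vision.read_camera("scene")
eye=np.c_[-.058+.032*np.cos(a),.032*np.sin(a),np.full(180,z+.01)]
bowl=np.c_[.0565+.0455*np.cos(a),.0455*np.sin(a),np.full(180,z+.01)]
v,u=np.nonzero(rust("top",(238,195,275,232)));e=proj(t,pose(q,eye))
print("top eye obs u",u.min(),u.max()+1,"v max",v.max()+1,"pred",e.min(0)+.5,e.max(0)+.5)
v,u=np.nonzero(rust("scene",(215,200,265,250)));b=proj(c,pose(q,bowl))
print("scene bowl obs u",u.min(),"v max",v.max()+1,"pred",b.min(0)+.5,b.max(0)+.5)
print("nest err in tester frame mm",pose([0,0,-p[2]],np.r_[np.array(q[:2])-p[:2],0])*1000-[0,105,0],"yaw err deg",np.degrees(q[2]-p[2]),"z under",z)
# pins pred
L=np.array([[113,105,46],[50,161,46],[-59,148,46],[-101,105,46]])/1000
print("pins top",proj(t,pose(p,L)).round(1).tolist(),"scene",proj(c,pose(p,L)).round(1).tolist())
E
python3 chk.py
```

```text
top eye obs u 241 261 v max 223 pred [239.72944768 202.15649718] [261.75008528 224.10880865]
scene bowl obs u 227 v max 241 pred [226.81305396 220.13549285] [259.32551908 241.12490178]
nest err in tester frame mm [[-1.307068    0.07589762  0.        ]] yaw err deg 0.017894688082110925 z under 0.08433908018036244
pins top [[245.6, 158.8], [229.1, 180.1], [236.0, 215.1], [251.3, 227.7]] scene [[230.5, 254.1], [259.9, 249.4], [277.3, 227.4], [273.1, 215.1]]
```

Call:
carry_out --moves '[[[0.001, -0.0005, -0.012, 0, 0, 0, 0.1], [0, 0, -0.012, 0, 0, 0, 0.1], [0, 0, -0.01, 0, 0, 0, 0.1], [0, 0, 0, 0, 0, 0, 0.1], [0, 0, 0, 0, 0, 0, 0.1]]]'

```text
time_s: 15.68
position: [0.5381, 0.0553, 0.0545]
eef_rot: [[-0.067, 0.998, 0.0], [0.998, 0.067, -0.0], [-0.0, 0.0, -1.0]]
ft_force: [-0.0, -0.1, -8.0]
finger_gap: 0.0191
```

```bash
python3 chk.py; python3 -c "
from h import *
s=env.sense();print(s['position'],s['ft_force'],s['moment'])"
```

```text
top eye obs u 241 261 v max 223 pred [240.27716567 202.68337556] [261.61176807 223.95339565]
scene bowl obs u 227 v max 250 pred [226.4508865  229.36857601] [258.50674851 250.56583275]
nest err in tester frame mm [[ 1.04742642 -0.98273349  0.        ]] yaw err deg -0.0009748268341075153 z under 0.050795602651616575
pins top [[245.6, 158.8], [229.1, 180.1], [236.0, 215.1], [251.3, 227.7]] scene [[230.5, 254.1], [259.9, 249.4], [277.3, 227.4], [273.1, 215.1]]
[0.53798075 0.05533838 0.05473101] [-0.3373084  -0.02238902 -9.23593449] [0.07587815 0.09988355 0.00981217]
```

Call:
carry_out --moves '[[[-0.001, 0.0003, -0.008, 0, 0, 0, 0.1], [0, 0, -0.008, 0, 0, 0, 0.1], [0, 0, -0.007, 0, 0, 0, 0.1], [0, 0, -0.002, 0, 0, 0, 0.1], [0, 0, 0, 0, 0, 0, 0.1], [0, 0, 0, 0, 0, 0, 0.1]]]'

```text
time_s: 16.82
position: [0.5371, 0.0556, 0.0298]
eef_rot: [[-0.067, 0.998, 0.001], [0.998, 0.067, -0.0], [-0.0, 0.001, -1.0]]
ft_force: [-1.5, 0.3, -7.8]
finger_gap: 0.0186
```

Call:
carry_out --moves '[[[0, 0, -0.0015, 0, 0, 0, 0.1], [0, 0, -0.0015, 0, 0, 0, 0.1], [0, 0, 0, 0, 0, 0, 0.1]]]'

```text
time_s: 17.2
position: [0.5372, 0.0556, 0.0277]
eef_rot: [[-0.068, 0.998, 0.001], [0.998, 0.068, -0.0], [-0.0, 0.001, -1.0]]
ft_force: [-3.6, 0.0, 4.5]
finger_gap: 0.0188
```

It has landed at the expected height. Now I'll release with a partial opening and rise.

Call:
carry_out --moves '[[[0, 0, 0, 0, 0, 0, 0.3], [0, 0, 0, 0, 0, 0, 0.48], [0, 0, 0, 0, 0, 0, 0.48], [0, 0, 0.015, 0, 0, 0, 0.48], [0, 0, 0.03, 0, 0, 0, 0.48], [0, 0, 0.04, 0, 0, 0, 0.48], [0, 0, 0.05, 0, 0, 0, 0.48], [-0.03, -0.04, 0.02, 0, 0, 5, 0.48], [-0.03, -0.055, 0, 0, 0, 5, 0.48], [-0.03, -0.06, 0, 0, 0, 4.5, 0.48], [0, 0, 0, 0, 0, 0, 0.48]]]' --grip_force 10

```text
time_s: 18.58
position: [0.4478, -0.0987, 0.1828]
eef_rot: [[-0.31, 0.951, 0.002], [0.951, 0.31, -0.002], [-0.002, 0.001, -1.0]]
ft_force: [0.3, 0.4, 0.4]
finger_gap: 0.0447
```

Run:
```python
from h import *
s=env.sense(); R=np.array(s["eef_rot"]); print(s["position"],np.degrees(np.arctan2(R[1,0],R[0,0])))
c=vision.read_camera("scene"); t=vision.read_camera("top")
A=cv2.resize(c["color"][165:285,200:310,::-1],None,fx=4,fy=4,interpolation=2);B=cv2.resize(t["color"][140:260,215:305,::-1],None,fx=4,fy=4,interpolation=2)
cv2.imwrite("pics/n2.png",np.hstack([A,B]))
```

```text
[ 0.44778492 -0.09871134  0.18277767] 108.03623884767485
```

View pics/n2.png

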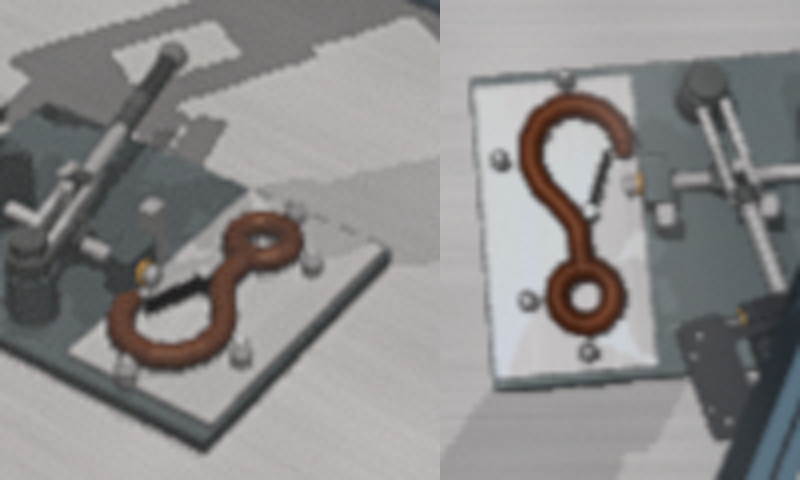

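The hook lies in the nest with its latch towards the plunger and the pins all round it. In the top half the eye is at (587,297), the latch pivot at (592,212), and the pins at (565,80), (500,159), (529,300) and (589,352). Next I'll check the clearances.

Run:
```python
from h import *
t=vision.read_camera("top"); p=np.load("tester.npy")
T=lambda q:(np.array(q)-[440,0])/4+[215,140]-.38
f=lambda q,z:(pose([0,0,-p[2]],unproj(t,T(q),z)-[p[0],p[1],0])[0]*1000).round(1)
print("pins",[f(x,.044)[:2].tolist() for x in([565,80],[500,159],[529,300],[589,352])])
print("eye",f([587,297],.034),"pivot",f([592,212],.044))
acc=np.mean([vision.read_camera("top")["color"].astype(float) for _ in range(4)],0)
m=((acc[...,0]>acc[...,1]*1.4)&(acc[...,0]>acc[...,2]*1.5)).astype(np.uint8); m[:,:225]=0;m[:,270:]=0;m[:155]=0;m[230:]=0
v,u=np.nonzero(m);X=np.array([pose([0,0,-p[2]],unproj(t,(a,b),.034)-[p[0],p[1],0])[0] for a,b in zip(u,v)])*1000
print("hook extent",np.percentile(X,[0.3,99.7],axis=0).round(1)[:,:2], "eye back y",X[X[:,0]<-40][:,1].max())
s=env.sense();print(s["position"])
```

```text
pins [[110.7, 104.4], [52.7, 159.3], [-57.7, 145.4], [-100.8, 103.2]]
eye [-58.2 101.1  34. ] pivot [ 5.8 92.1 44. ]
hook extent [[-85.   65.5]
 [ 99.2 143. ]] eye back y 130.2884659586093
[ 0.44946513 -0.09384504  0.18153252]
```

Both cameras put the hook about 2 mm short of the nest centre in y. That would over-open the latch, so I'll regrip and nudge it +2 mm.

Call:
carry_out --moves '[[[0.029, 0.0498, 0, 0, 0, -4.8, 0.48], [0.029, 0.0498, 0, 0, 0, -4.7, 0.48], [0.0297, 0.0498, 0, 0, 0, -4.7, 0.48], [0, 0, -0.03, 0, 0, 0, 0.48], [0, 0, 0, 0, 0, 0, 0.48]]]'

```text
time_s: 19.55
position: [0.5349, 0.0563, 0.1492]
eef_rot: [[-0.076, 0.997, -0.005], [0.997, 0.076, 0.0], [0.001, -0.005, -1.0]]
ft_force: [0.0, 0.1, -0.4]
finger_gap: 0.0447
```

Call:
carry_out --moves '[[[0.001, -0.001, -0.03, 0, 0, -0.4, 0.48], [0, 0, -0.03, 0, 0, 0, 0.48], [0, 0, -0.03, 0, 0, 0, 0.48], [0, 0, -0.02, 0, 0, 0, 0.48], [0, 0, -0.009, 0, 0, 0, 0.48], [0, 0, 0, 0, 0, 0, 0.1], [0, 0, 0, 0, 0, 0, 0.1], [0, 0, 0, 0, 0, 0, 0.1], [0, 0, 0, 0, 0, 0, 0.1]]]' --grip_force 20

```text
time_s: 20.68
position: [0.5383, 0.0539, 0.0336]
eef_rot: [[-0.066, 0.998, 0.002], [0.998, 0.066, 0.001], [0.001, 0.002, -1.0]]
ft_force: [-1.0, 4.4, 6.5]
finger_gap: 0.0193
```

Call:
carry_out --moves '[[[0, 0.0015, 0, 0, 0, 0, 0.1], [0, 0.0015, 0, 0, 0, 0, 0.1], [0, 0, 0, 0, 0, 0, 0.1]]]'

```text
time_s: 21.05
position: [0.5383, 0.0547, 0.0335]
eef_rot: [[-0.067, 0.998, 0.002], [0.998, 0.067, -0.003], [-0.003, 0.002, -1.0]]
ft_force: [-1.4, -5.2, 6.6]
finger_gap: 0.0193
```

Call:
carry_out --moves '[[[0, 0.0015, 0.001, 0, 0, 0, 0.1], [0, 0.001, 0.001, 0, 0, 0, 0.1], [0, 0, 0, 0, 0, 0, 0.1]]]'

```text
time_s: 21.42
position: [0.5369, 0.059, 0.0338]
eef_rot: [[-0.066, 0.998, -0.001], [0.998, 0.066, 0.0], [0.0, -0.001, -1.0]]
ft_force: [-0.2, -0.8, -7.3]
finger_gap: 0.0193
```

Call:
carry_out --moves '[[[0, -0.0012, 0, 0, 0, 0, 0.1], [0, 0, -0.002, 0, 0, 0, 0.1], [0, 0, 0, 0, 0, 0, 0.1]]]'

```text
time_s: 21.8
position: [0.5373, 0.0578, 0.0336]
eef_rot: [[-0.066, 0.998, -0.0], [0.998, 0.066, 0.0], [0.0, -0.0, -1.0]]
ft_force: [-5.1, 0.3, 6.3]
finger_gap: 0.0192
```

Call:
carry_out --moves '[[[0, 0, 0, 0, 0, 0, 0.3], [0, 0, 0, 0, 0, 0, 0.48], [0, 0, 0, 0, 0, 0, 0.48], [0, 0, 0.015, 0, 0, 0, 0.48], [0, 0, 0.03, 0, 0, 0, 0.48], [0, 0, 0.04, 0, 0, 0, 0.48], [0, 0, 0.05, 0, 0, 0, 0.48], [-0.0235, -0.042, 0, 0, 0, 3.6, 0.48], [-0.0235, -0.042, 0, 0, 0, 3.6, 0.48], [-0.0235, -0.042, 0, 0, 0, 3.6, 0.48], [-0.0235, -0.042, 0, 0, 0, 3.6, 0.48], [0, 0, -0.02, 0, 0, 0, 0.48]]]' --grip_force 10

```text
time_s: 23.3
position: [0.4439, -0.1138, 0.1497]
eef_rot: [[-0.309, 0.951, 0.004], [0.951, 0.309, -0.003], [-0.004, 0.003, -1.0]]
ft_force: [1.7, -0.1, -0.2]
finger_gap: 0.0446
```

```bash
cat > ext.py <<'E'
from h import *
t=vision.read_camera("top"); p=np.load("tester.npy")
acc=np.mean([vision.read_camera("top")["color"].astype(float) for _ in range(4)],0)
m=((acc[...,0]>acc[...,1]*1.4)&(acc[...,0]>acc[...,2]*1.5)).astype(np.uint8); m[:,:225]=0;m[:,270:]=0;m[:155]=0;m[230:]=0
v,u=np.nonzero(m);X=np.array([pose([0,0,-p[2]],unproj(t,(a,b),.034)-[p[0],p[1],0])[0] for a,b in zip(u,v)])*1000
print("hook extent",np.percentile(X,[0.3,99.7],axis=0).round(1)[:,:2], "eye y range",X[X[:,0]<-40][:,1].min(),X[X[:,0]<-40][:,1].max(),"mean",X.mean(0))
# latch: dark pixels near throat
g=acc.mean(2); L=[]
for a in np.arange(0,1.2,.05):
    pts=np.array([[.006+r*np.cos(a+o),.105-.008-(-1)*r*np.sin(a+o)*1,.04] for r in np.arange(.012,.044,.003) for o in (0,)])
    q=proj(t,pose(p,pts)); L.append(cv2.remap(g.astype(np.float32),q[:,0].astype(np.float32)[None],q[:,1].astype(np.float32)[None],1).mean())
print("dark along ray (from +x turning +y)",np.round(L).astype(int).tolist())
L=[]
for a in np.arange(0,1.2,.05):
    pts=np.array([[.006+r*np.cos(a),.097-r*np.sin(a),.04] for r in np.arange(.012,.044,.003)])
    q=proj(t,pose(p,pts)); L.append(cv2.remap(g.astype(np.float32),q[:,0].astype(np.float32)[None],q[:,1].astype(np.float32)[None],1).mean())
print("turning -y",np.round(L).astype(int).tolist())
print(env.sense()["position"])
E
python3 ext.py
```

```text
hook extent [[-85.9  66.7]
 [ 98.7 144.4]] eye y range 77.21095703571879 133.34691782717994 mean [  1.717415   110.44520926  34.        ]
dark along ray (from +x turning +y) [202, 204, 205, 206, 206, 206, 206, 207, 207, 207, 206, 204, 200, 189, 166, 133, 102, 80, 70, 66, 65, 64, 61, 59]
turning -y [202, 199, 195, 186, 173, 152, 124, 95, 76, 75, 89, 110, 130, 147, 161, 171, 178, 183, 184, 186, 188, 189, 188, 185]
[ 0.4442091  -0.11029417  0.14844743]
```

Call:
carry_out --moves '[[[0, 0.001, -0.03, 0, 0, 0, 0.48], [0, 0, -0.03, 0, 0, 0, 0.48], [0, 0, -0.03, 0, 0, 0, 0.48], [0, 0, 0, 0, 0, 0, 0.48], [0, 0, 0, 0, 0, 0, 0.1], [0, 0, 0, 0, 0, 0, 0.1], [0, 0, 0, 0, 0, 0, 0.1], [0, 0, 0, 0, 0, 0, 0.1]]]' --grip_force 15

```text
time_s: 24.55
position: [0.4443, -0.1095, 0.0584]
eef_rot: [[-0.312, 0.95, 0.002], [0.95, 0.312, -0.0], [-0.001, 0.002, -1.0]]
ft_force: [-0.2, 1.2, 6.2]
finger_gap: 0.0173
```

Run:
```python
from h import *
s=env.sense();P=np.array(s["position"]);p=np.load("tester.npy");piv=pose(p,[.09,0,P[2]])[0];d=P-piv;r=np.hypot(*d[:2]);a0=np.arctan2(d[1],d[0]);print(P,s["ft_force"],r,"lever",p[2]+.25-(a0+np.pi))
prev=P
for k in range(1,11):
    a=a0-.05*k; n=piv+r*np.array([np.cos(a),np.sin(a),0]); print((n-prev).round(4)[:2]); prev=n
```

```text
[ 0.44426593 -0.10950783  0.05840322] [-0.21156187  1.24094084  6.20377129] 0.21651064928995875 lever -0.002359917712856041
[-0.0031  0.0104]
[-0.0026  0.0105]
[-0.0021  0.0106]
[-0.0016  0.0107]
[-0.001   0.0108]
[-0.0005  0.0108]
[0.0001 0.0108]
[0.0006 0.0108]
[0.0011 0.0108]
[0.0017 0.0107]
```

Call:
carry_out --moves '[[[-0.0031, 0.0104, 0, 0, 0, -2.86, 0.1], [-0.0026, 0.0105, 0, 0, 0, -2.86, 0.1], [-0.0021, 0.0106, 0, 0, 0, -2.86, 0.1], [-0.0016, 0.0107, 0, 0, 0, -2.86, 0.1], [-0.001, 0.0108, 0, 0, 0, -2.86, 0.1], [-0.0005, 0.0108, 0, 0, 0, -2.86, 0.1], [0.0001, 0.0108, 0, 0, 0, -2.86, 0.1], [0.0006, 0.0108, 0, 0, 0, -2.86, 0.1], [0.0011, 0.0108, 0, 0, 0, -2.86, 0.1], [0.0017, 0.0107, 0, 0, 0, -2.86, 0.1], [0.0003, 0.0025, 0, 0, 0, 0, 0.1], [0, 0, 0, 0, 0, 0, 0.1]]]'

```text
time_s: 26.05
position: [0.4366, -0.0023, 0.0583]
eef_rot: [[0.179, 0.984, 0.0], [0.984, -0.179, -0.005], [-0.004, 0.001, -1.0]]
ft_force: [-4.0, -10.2, 6.2]
finger_gap: 0.0178
```

```bash
cat > lev.py <<'E'
from h import *
s=env.sense();P=np.array(s["position"]);p=np.load("tester.npy");piv=pose(p,[.09,0,P[2]])[0];d=P-piv;r=np.hypot(*d[:2]);a0=np.arctan2(d[1],d[0])%6.2832;print(P,s["ft_force"],s["finger_gap"],r,"lever",p[2]+.25-(a0-np.pi))
E
python3 lev.py;python3 ext.py
```

```text
[ 0.43664699 -0.00228786  0.05834096] [ -3.97660295 -10.23149708   6.22594215] 0.017755432466064956 0.21671218196489805 lever 0.4991130346470799
hook extent [[-50.6  68.1]
 [ 98.7 152.4]] eye y range 104.04900809563675 132.13887661391826 mean [ 35.39578234 116.86827767  34.        ]
dark along ray (from +x turning +y) [143, 116, 89, 72, 76, 95, 119, 139, 155, 166, 173, 178, 181, 182, 181, 175, 162, 140, 114, 93, 80, 73, 70, 66]
turning -y [143, 159, 169, 171, 172, 172, 171, 170, 169, 168, 167, 166, 164, 161, 160, 158, 156, 154, 151, 150, 150, 150, 151, 153]
[ 0.43662308 -0.00229157  0.05833959]
```

The full stroke is reached: lever 0.499, hard against the stop at 10 N, and the latch has swung about 0.58 rad. Now I'll return it home.

Call:
carry_out --moves '[[[-0.0017, -0.0125, 0, 0, 0, 2.86, 0.1], [-0.0011, -0.0108, 0, 0, 0, 2.86, 0.1], [-0.0006, -0.0108, 0, 0, 0, 2.86, 0.1], [-0.0001, -0.0108, 0, 0, 0, 2.86, 0.1], [0.0005, -0.0108, 0, 0, 0, 2.86, 0.1], [0.001, -0.0108, 0, 0, 0, 2.86, 0.1], [0.0016, -0.0107, 0, 0, 0, 2.86, 0.1], [0.0021, -0.0106, 0, 0, 0, 2.86, 0.1], [0.0026, -0.0105, 0, 0, 0, 2.86, 0.1], [0.0031, -0.0104, 0, 0, 0, 2.86, 0.1], [0.001, -0.004, 0, 0, 0, 0.5, 0.1], [0, 0, 0, 0, 0, 0, 0.1]]]'

```text
time_s: 27.8
position: [0.4442, -0.1096, 0.0582]
eef_rot: [[-0.318, 0.948, -0.001], [0.948, 0.318, 0.006], [0.006, 0.001, -1.0]]
ft_force: [-1.6, 13.7, 12.8]
finger_gap: 0.0176
```

```bash
python3 lev.py;python3 ext.py
```

```text
[ 0.44420961 -0.10956728  0.05816164] [-1.649481   13.72975207 12.78867229] 0.01755921703508318 0.21658281247798972 lever -0.0025533919344508105
hook extent [[-85.9  69.8]
 [ 97.9 150.8]] eye y range 80.01696771257792 136.164987839998 mean [  3.68091864 113.34119816  34.        ]
dark along ray (from +x turning +y) [173, 183, 188, 192, 195, 198, 201, 202, 204, 204, 205, 205, 205, 205, 202, 193, 176, 150, 125, 105, 93, 86, 82, 77]
turning -y [173, 160, 145, 123, 98, 77, 71, 82, 102, 126, 149, 168, 180, 188, 193, 197, 198, 197, 194, 193, 193, 192, 190, 186]
[ 0.44424019 -0.10956433  0.05816875]
```

Call:
carry_out --moves '[[[-0.0003, 0.001, 0, 0, 0, 0, 0.1], [0, 0, 0, 0, 0, 0, 0.4], [0, 0, 0, 0, 0, 0, 0.5], [0, 0, 0, 0, 0, 0, 0.5], [0, 0, 0.03, 0, 0, 0, 0.5], [0, 0, 0.05, 0, 0, 0, 0.5], [0, 0, 0.06, 0, 0, 0, 0.5], [-0.05, 0, 0.02, 0, 0, 0, 0.5], [-0.05, 0, 0, 0, 0, 0, 0.5], [0, 0, 0, 0, 0, 0, 0.5], [0, 0, 0, 0, 0, 0, 0.5]]]'

```text
time_s: 29.42
position: [0.3452, -0.1122, 0.2178]
eef_rot: [[-0.319, 0.948, 0.002], [0.948, 0.319, -0.001], [-0.001, 0.001, -1.0]]
ft_force: [0.2, 0.5, -0.2]
finger_gap: 0.0466
```

```bash
python3 ext.py
python3 - <<'E'
from h import *
p=np.load("tester.npy")
im=dial(p,"dial3.png",8)
t=vision.read_camera("top");c=vision.read_camera("scene")
A=cv2.resize(t["color"][140:270,215:305,::-1],None,fx=3.2,fy=3.2,interpolation=2);B=cv2.resize(c["color"][165:295,200:290,::-1],None,fx=3.2,fy=3.2,interpolation=2)
D=cv2.resize(im[:,:,::-1],(200,200));D=np.vstack([D,np.zeros((216,200,3),np.uint8)])
cv2.imwrite("pics/end.png",np.hstack([A,B,D]))
g=im.mean(2)
for v0,v1 in((35,70),(80,110),(110,140),(140,175),(190,225)):
    w=(g[v0:v1,170:255]); r=np.clip(np.percentile(w,70)-12-w,0,None).sum(0); print(v0,v1,round((r*np.arange(170,255)).sum()/r.sum(),1))
E
```

```text
hook extent [[-85.9  70.1]
 [ 97.9 149.7]] eye y range 80.01696771257792 136.40512778680866 mean [  2.86509527 113.45992851  34.        ]
dark along ray (from +x turning +y) [171, 181, 186, 190, 193, 196, 199, 200, 201, 202, 203, 203, 203, 202, 200, 191, 174, 148, 123, 104, 92, 85, 81, 76]
turning -y [171, 159, 143, 122, 97, 76, 70, 81, 101, 124, 147, 166, 179, 186, 192, 195, 195, 195, 192, 191, 191, 190, 188, 185]
[ 0.34529283 -0.11180219  0.21721949]
35 70 210.6
80 110 214.8
110 140 214.6
140 175 214.3
190 225 214.5
```

View pics/end.png

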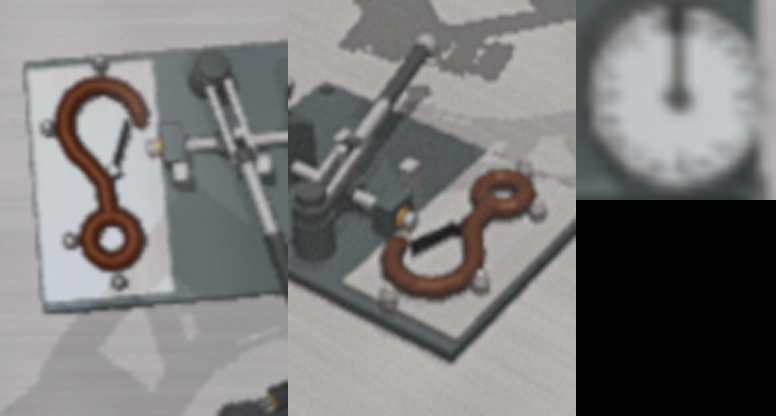

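The hook lies flat in the nest against its back pins, at (75,130) and (85,240) in the left crop. The latch is shut, the handle is on its home stop, and the pointer stands under the zero block. Handing in.

```bash
python3 -c "
from cell import env
print(env.finish_job())"
```

```text
the job is handed in; nothing more can be done
None
```

The job is handed in, done in the order asked, at about 30 s on the robot clock.

**What I did**
1. Brought the handle home against its stop.
2. Turned the bezel 60.5° clockwise so the zero mark came under the pointer.
3. Set the rusted hook flat in the nest with its latch to the plunger. I regripped it once to correct a 2 mm offset, then let go.
4. Swung the handle to the far stop (measured 0.499 rad, hard against the stop at 10 N) and back home (measured −0.003 rad, 14 N against the stop).

**Last checks**
- **Pointer and zero mark:** the pointer stands at 12 o'clock. The zero mark is about 0.02–0.03 rad anticlockwise of it, which I left as it was.
- **Latch:** it is shut. It opened about 0.46 rad, measured against the hook's position after the stroke. Measured against its earlier position the figure was 0.58 rad, but the hook moved in between.
- **Hook:** the plunger pushed it about 3 mm back, to roughly touching the back pins. It looks flat and inside all four pins.
- **Cameras:** the two cameras disagreed by 3–5 mm on positions, so I worked from the mean of the two.
- **Bystanders:** I did not touch the gauge, bushings, spare flap or yellow hooks. I did not measure them again at the end.

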